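Start sealing the display-case inspection cover: first cross pair of wing screws

TASK

All four wing screws of the round gasketed inspection cover on the grey housing are slack. Begin the cross order so that the gasket seats evenly: turn the wing screw beside the lifting tab clockwise until it is fully tight, then the one straight across the cover from it. Leave the two at the sides slack; they come later, once the gasket has been checked.

Things in the scene. Friction and masses are not known exactly. Their poses are not given: they have to be found in the camera images.
- cover: Round steel inspection cover, 200 mm across, black gasket under its rim, on a low grey housing. Origin: centre of its underside, on the housing's flat top; its top face is 10 mm above. A flat lifting tab 40 mm wide sticks out 26 mm past the rim along the cover's +x. Four identical wing screws stand upright 75 mm from the centre: beside the tab (+x), across (-x), left (+y), right (-y).
- wing_tab_grip (a point): Grip point of the FIRST wing screw, beside the tab: on its vertical turning axis, 26 mm above the cover's top, 22 mm above its boss (26 mm across). The dark steel wings form an upright plate 50 mm long, 10 thick, from 13 mm below to 11 mm above this point (5 mm above at mid-length, where there is a dip). z up, x along the wings, y across their thickness: pinch along y from above.
- wing_across_grip (a point): Grip point of the SECOND wing screw, straight across the cover from the first, 150 mm away; same shape, size and axes as the first.
- wing_tab (a joint): Turn of the first wing screw, rad: grows as it is tightened, clockwise seen from above. Starts slack at 0.2 to 0.6; hard stop, fully tight, at 1.5, where the wings point to the cover's centre (slack wings stand 50 to 75 degrees anticlockwise of that). Lower limit 0. About 0.12 N m turns it; it stays where it is left and does not rise or sink.
- wing_across (a joint): Turn of the second wing screw, same meaning (fully tight at 1.5).
- wing_left (a joint): Turn of one of the two side wing screws, a quarter circle anticlockwise from the first, seen from above; same meaning. To be left slack.
- wing_right (a joint): Turn of the other side wing screw, a quarter circle clockwise from the first; same meaning. To be left slack.

How it is judged:
By the outcome, as a careful person would: the job done as asked, in the order asked, and still so for the second after the job is handed in, with the robot touching nothing.
It also fails if it takes over 42 s, if anything falls off the work surface, if the arm or the gripper's body presses on something with over 40 N, if the wrist force passes 120 N, or if a joint passes its speed limit or range.

ROBOT

A 6-joint arm with a two-finger parallel gripper is mounted at the origin on the work surface. World frame = base frame: x ahead of the robot, y to its left, z up, the work surface at z = 0. Lengths are in m, angles in rad, forces in N, time in s.
With the tool pointing down it reaches from about 0.325 to 0.775 m from the base axis. Payload 5.5 kg.
Tool frame: the origin (TCP) lies on the mounting face of the last link; the fingertips stand 173 mm ahead of it and the grasp point (between the pads) lies 155 mm ahead of it; z points along the fingers, y is the line along which they close (so a half turn about z gives the same grasp; the last joint's range is limited). The gripper opens to 85 mm and grips with 20 to 120 N. Pads are 22 mm wide; open, the fingers measure 114 mm over their backs; the gripper's body (76 mm by 85 mm) begins 54 mm behind the grasp point. The pads swing forward as they close: fully open they stand 13 mm farther back than shut.
Start: joints at [-1.158, 0.091, 1.231, -0, 1.82, -0.057], TCP at [0.272, -0.535, 0.405] pointing down, gripper open.
Joint ranges: [-2.87, 2.87], [-0.86, 2.18], [0.17, 2.46], [-1.51, 4.65], [0.06, 2.69], [-2.65, 2.65]. Speed limits (rad/s): [2.57, 2.57, 3.01, 3.14, 3.14, 3.14].

INTERFACE

Orientations are given as a rotation vector (axis times angle).
In Python, from bench import bot, imaging, close_job gives the robot as it stands.
- The arm moves only by the tool jog_arm, never from a script. Its argument "commands" is a list of rows, each a list of 5 numbers: the opening, from 0 (shut) to 1 (fully open), then the shift along the tool's x, y, z in m, then the turn about the tool's z in rad. A call has 1 to 8 rows; each row shifts and turns the commanded pose from where the row before left it, along the tool's axes as they then stand; what a row does not reach is not made up. A row lasts 1/8 s, in which the tool goes at most 62.5 mm and 10.7 degrees, less where a joint would pass 70% of its speed; a pose out of reach is approached as far as the arm can. A call with a gripper value outside its range is refused whole. The fingers move at their own pace and stop on an object; the grip force is fixed at half the most. Time passes only in rows, so rows that do not move let the fingers close. It gives the time, the measured TCP pose, the force, the opening and the grip force at its end, in the units of the state.
- bot.get_obs(): the state, without advancing time (a new reading comes with each control period).
- imaging.camera(name): name is "scene" or "top"; returns the picture (384x512x3 uint8, blue, green, red); there is no depth.
- imaging.camera_info(name): a dict with "vfov" (degrees; the focal length in pixels is half the picture's height over the tangent of half this angle, whatever the lens; pixels are square), "cx", "cy" (the principal point, pixels), "position" and "rotation" of the camera in the world. Camera axes: x right, y up, looking along -z (the intrinsics and any distortion apply to the point x, -y, -z); pixel columns grow to the right and rows downward; lengths in m; the calibration is good to about 2 mm. A picture is of the moment at which its call begins. camera_info takes no time and is no camera call.
- close_job(): hands the job in; it is judged then, once.
The state is a dict: "time_s": time; "joints": joint angles; "qvel": joint speeds; "effort": joint torques, N m; "eef_pos": TCP position; "tool_rot": TCP orientation; "ft_force": force on the tool from outside, world axes, zero at the start; "wrist_torque": the same for the moment, N m; "gripper_width": finger opening in m; "grasp_force": force on a finger pad.
Only numpy, scipy, OpenCV 4.12 (cv2) and the standard library are available. Lean on these libraries where they do the work, as an engineer would, in place of code of your own. Each camera call takes 0.05 s, during which the arm holds its last target. There are 200 camera calls.

## Working session

There is one attempt and no reset: what is moved stays moved. The work goes in short steps, Python scripts to look and compute and a tool call to move; the robot and the scene stay as the last step left them, time stands still between calls to the robot, and variables do not carry over. Pictures are saved under pics/ and viewed, at most 10 in all, crops included, and the job is handed in when it is done.

Besides the shell and the picture viewer there is one more tool, called as name([rows], argument=value, ...), one row to a line, values as JSON. jog_arm: Moves the arm, as the interface text tells. Its arguments: {"type":"object","properties":{"commands":{"type":"array","items":{"type":"array","items":{"type":"number"}}}},"required":["commands"]}

```bash
mkdir -p pics; python3 - <<'E'
from bench import bot, imaging
import cv2
for n in("scene","top"):
    cv2.imwrite(f"pics/{n}0.png",imaging.camera(n)); print(imaging.camera_info(n))
print(bot.get_obs())
E
```

```text
{'vfov': 51.7448065283037, 'cx': 253.58899858241006, 'cy': 189.58615204810954, 'position': array([0.92512565, 0.11326885, 0.62048703]), 'rotation': array([0.45356247, 0.59645009, 1.74661589])}
{'vfov': 51.55816178151858, 'cx': 250.15116612140156, 'cy': 192.05330561437907, 'position': array([0.4121495 , 0.03061004, 0.77964442]), 'rotation': array([ 0.16459309, -0.16930276, -1.53215178])}
{'time_s': 0.1, 'joints': array([-1.15770293e+00,  9.17825214e-02,  1.23177646e+00,  1.46150905e-05,
        1.81981354e+00, -5.66955942e-02]), 'qvel': array([-0.00163938, -0.00156135, -0.00201621, -0.0001161 ,  0.0021929 ,
        0.00178593]), 'effort': array([ 3.66183827e-03, -4.60219324e+01, -4.19216895e+01, -3.40360350e-05,
        1.05944593e-02,  2.03943392e-05]), 'eef_pos': array([ 0.27164099, -0.53504068,  0.4036581 ]), 'tool_rot': array([-3.05361370e+00, -7.30772669e-01,  4.73410595e-04]), 'ft_force': array([ 0.4347761 , -0.32681578, -0.54919883]), 'wrist_torque': array([ 0.00662807,  0.00259534, -0.00102242]), 'grasp_force': 0.0, 'gripper_width': 0.08538622815294403}
```

View pics/top0.png

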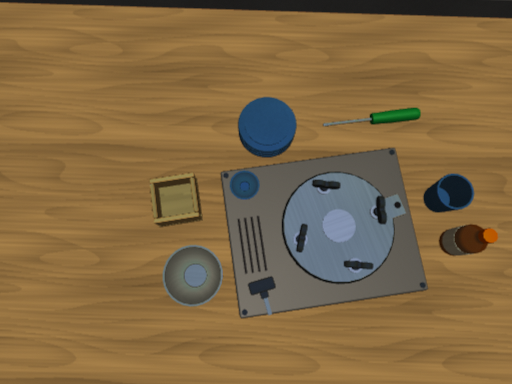

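View pics/scene0.png

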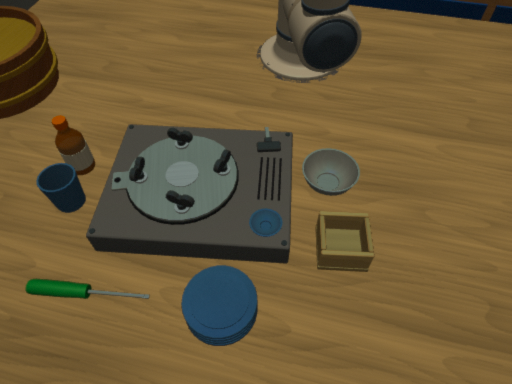

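Top view: cover centre is near (339,226), the tab at (396,206), the first wing at (381,209) and the across wing at (302,238). In the scene view the tab is at (120,180), the first wing at (138,170) and the across wing at (222,162). I'll enlarge both views to pick points.

```bash
python3 - <<'E'
import cv2
t=cv2.imread("pics/top0.png");s=cv2.imread("pics/scene0.png")
cv2.imwrite("pics/tc.png",cv2.resize(t[160:295,270:420],None,fx=4,fy=4,interpolation=cv2.INTER_CUBIC))
cv2.imwrite("pics/sc.png",cv2.resize(s[115:235,100:250],None,fx=5,fy=5,interpolation=cv2.INTER_CUBIC))
E
```

```text
(no output)
```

View pics/tc.png

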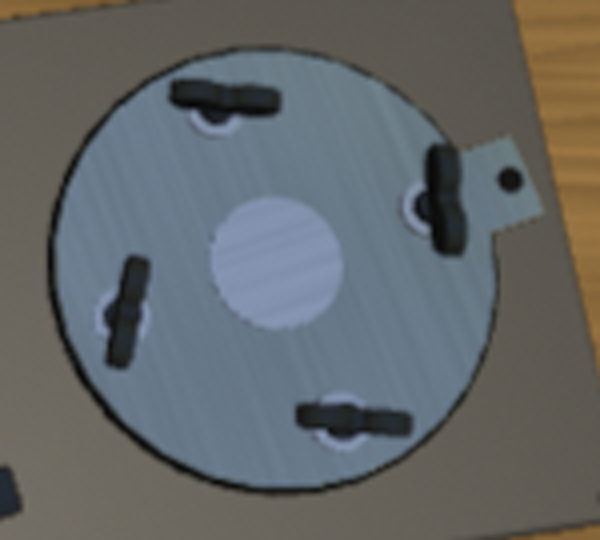

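View pics/sc.png

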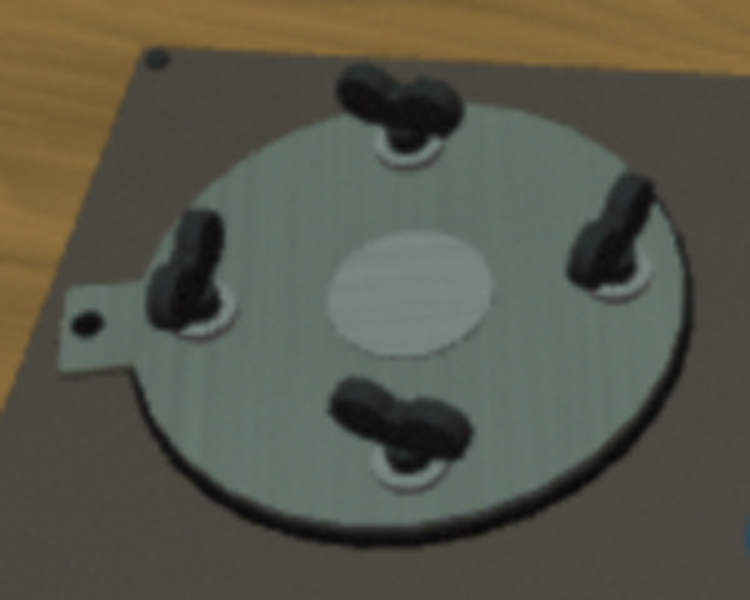

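The top crop shows the disc centre at (277,262), the tab hole at (511,180), the first wing running (443,150)–(453,250) and the across wing (138,262)–(117,362). The scene crop shows the disc centre at (410,293), the hole at (87,323), and the wing middles near (188,268) and (612,230). Next I fit the cover pose.

```bash
cat >h.py <<'E'
import numpy as np
from bench import bot, imaging
from scipy.spatial.transform import Rotation as R
from scipy.optimize import least_squares
def cam(n):
    i=imaging.camera_info(n); return i,R.from_rotvec(i["rotation"]).as_matrix(),192/np.tan(np.radians(i["vfov"])/2)
C={n:cam(n) for n in("top","scene")}
def proj(n,P):
    i,M,f=C[n]; p=(np.atleast_2d(P)-i["position"])@M
    return np.c_[i["cx"]+f*p[:,0]/-p[:,2], i["cy"]-f*p[:,1]/-p[:,2]]
def back(n,uv,z):
    i,M,f=C[n]; d=M@np.array([(uv[0]-i["cx"])/f,-(uv[1]-i["cy"])/f,-1]); p=i["position"]
    return p+d*(z-p[2])/d[2]
E
python3 - <<'E'
from h import *
T=lambda a:np.array(a)/4+[270,160]-.375
S=lambda a:np.array(a)/5+[100,115]-.4
top=T([(277,262),(511,180),(446,200),(127,312),(225,98),(354,420)])
sc=S([(410,293),(87,323),(188,268),(612,230),(402,100),(402,417)])
def pts(v):
    x,y,z,a,h=v[:5]; r=np.array([np.cos(a),np.sin(a),0]); l=np.array([-r[1],r[0],0]); c=np.array([x,y,z]); g=np.array([0,0,.028])
    q=[c,c+r*h,c+g+.075*r,c+g-.075*r]
    s=[c+g+.075*l,c+g-.075*l]
    return np.array(q+s)
def res(v):
    P=pts(v); a=proj("top",P)-top; b=proj("scene",P)-sc
    return np.r_[a,b].ravel()
best=None
c0=back("top",top[0],.07);h0=back("top",top[1],.07)-c0
for flip in(0,1):
    if flip: top[[4,5]]=top[[5,4]]; sc[[4,5]]=sc[[5,4]]
    s=least_squares(res,[c0[0],c0[1],.07,np.arctan2(h0[1],h0[0]),.113],loss="soft_l1")
    if best is None or s.cost<best[0].cost: best=(s,top.copy(),sc.copy())
s,top,sc=best
print(s.x,s.cost); v=s.x; print(np.c_[proj("top",pts(v))-top,proj("scene",pts(v))-sc].round(1))
P=pts(v); 
for n,i,t in(("tab",2,[(443,150),(453,250)]),("across",3,[(138,262),(117,362)])):
    A,B=[back("top",T(u),v[2]+.03) for u in t]; w=A-B
    rad=P[i]-[v[0],v[1],P[i][2]]
    d=np.degrees(np.arctan2(w[1],w[0])-np.arctan2(rad[1],rad[0])); print(n,"grip",(P[i]-[0,0,.002]).round(4),"mid",((A+B)/2).round(4),"wingdir",np.degrees(np.arctan2(w[1],w[0])).round(1),"ccw of radial",d%180,"len",np.linalg.norm(w))
M=R.from_rotvec(bot.get_obs()["tool_rot"]).as_matrix();print(M.round(3))
E
```

```text
[ 0.51072906 -0.13095301  0.0640652  -1.20572099  0.1171235 ] 127.09744956614927
[[ -0.4   0.3   0.9   0.8]
 [  0.4   0.1   0.4   0.8]
 [  0.5  -0.1   0.   -0.4]
 [  0.5  -0.2   0.4  -0.4]
 [  0.5  -0.3   0.2  63.3]
 [  0.4   0.1   0.  -63.9]]
tab grip [ 0.5375 -0.201   0.0901] mid [ 0.5371 -0.2002  0.0941] wingdir 3.5 ccw of radial 72.53499655537924 len 0.04440233016010789
across grip [ 0.484  -0.0609  0.0901] mid [ 0.4836 -0.0601  0.0941] wingdir -11.6 ccw of radial 57.51336914662774 len 0.04422260751836915
[[ 0.892  0.453 -0.001]
 [ 0.453 -0.892  0.002]
 [ 0.    -0.002 -1.   ]]
```

jog_arm([
  [1, 0.0486, -0.0222, 0, 0],
  [1, 0.0486, -0.0222, 0, 0],
  [1, 0.0486, -0.0222, 0, 0],
  [1, 0.0486, -0.0222, 0, 0],
  [1, 0.0486, -0.0222, 0, 0],
  [1, 0.0486, -0.0222, 0, 0],
  [1, 0.0486, -0.0222, 0, 0],
  [1, 0.0486, -0.0222, 0, 0],
])

```text
time_s: 1.1
eef_pos: [0.5387, -0.1991, 0.4042]
tool_rot: [-3.055, -0.731, 0.001]
ft_force: [1.1, -0.1, 0.1]
gripper_width: 0.0853
grasp_force: 0.0
```

jog_arm([
  [1, 0, 0, 0.007, -0.182],
  [1, 0, 0, 0.007, -0.182],
  [1, 0, 0, 0.007, -0.182],
  [1, 0, 0, 0.007, -0.182],
  [1, 0, 0, 0.007, -0.182],
  [1, 0, 0, 0.007, -0.182],
  [1, 0, 0, 0.007, -0.182],
  [1, 0, 0, 0.007, -0.182],
])

```text
time_s: 2.1
eef_pos: [0.5379, -0.2006, 0.3478]
tool_rot: [-1.786, -2.583, 0.0]
ft_force: [0.2, -0.3, -0.0]
gripper_width: 0.0855
grasp_force: 0.0
```

jog_arm([
  [1, 0, 0, 0.007, -0.182],
  [1, 0, 0, 0.007, -0.182],
  [1, 0, 0, 0.007, -0.182],
  [1, 0, 0, 0.007, -0.182],
  [1, 0, 0, 0.007, -0.182],
  [1, 0, 0, 0.007, -0.182],
  [1, 0, 0, 0.007, -0.182],
  [1, 0, 0, 0, 0],
])

```text
time_s: 3.1
eef_pos: [0.5377, -0.2005, 0.2984]
tool_rot: [0.089, -3.138, -0.002]
ft_force: [-0.0, -0.4, -0.1]
gripper_width: 0.0857
grasp_force: 0.0
```

```bash
cat >st.py <<'E'
from h import *
import sys
o=bot.get_obs(); M=R.from_rotvec(o["tool_rot"]).as_matrix()
print(o["time_s"],o["eef_pos"].round(4),"phi",np.degrees(np.arctan2(M[1,0],M[0,0])).round(2),"F",o["ft_force"].round(1),"T",o["wrist_torque"].round(2),"w",o["gripper_width"],o["grasp_force"],"j",o["joints"].round(2),"tilt",M[:,2].round(3))
if len(sys.argv)>3:
    d=(np.array([float(a) for a in sys.argv[1:4]])-o["eef_pos"])@M; print("shift tool",d.round(4))
E
python3 st.py 0.5373 -0.2006 0.247
python3 - <<'E'
from h import *; import cv2
t=imaging.camera("top"); s=imaging.camera("scene")
cv2.imwrite("pics/h1.png",np.hstack([cv2.resize(a,(400,400)) for a in (t[130:290,280:440],s[80:240,80:240])]))
E
```

```text
3.1 [ 0.5377 -0.2005  0.2984] phi -176.76 F [-0.  -0.4 -0.1] T [-0.02  0.01 -0.02] w 0.08569066746135406 0.0 j [-0.42  0.03  1.49  0.    1.63 -2.04] tilt [-0.002  0.001 -1.   ]
shift tool [ 0.0003 -0.0001  0.0514]
```

View pics/h1.png

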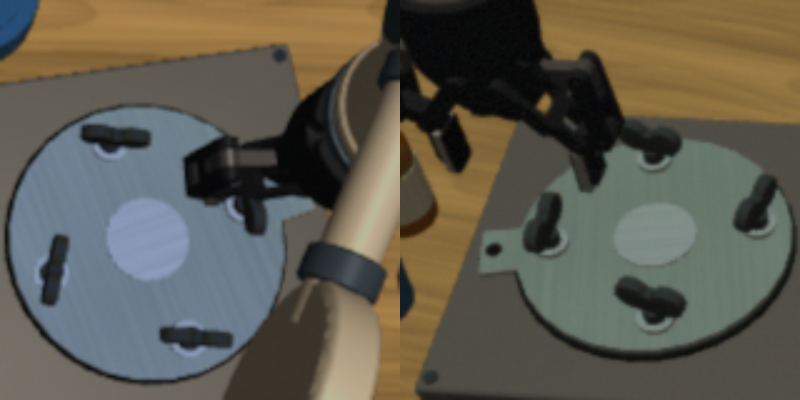

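The fingers straddle the first wing (its tip shows at about (255,215) in the left half), with clear space around them. Now I descend and close.

jog_arm([
  [1, 0, 0, 0.017, 0],
  [1, 0, 0, 0.017, 0],
  [1, 0, 0, 0.01, 0],
  [1, 0, 0, 0.007, 0],
  [1, 0, 0, 0, 0],
])

```text
time_s: 3.82
eef_pos: [0.5378, -0.2006, 0.2479]
tool_rot: [0.091, -3.139, -0.001]
ft_force: [0.4, -0.3, 0.0]
gripper_width: 0.0853
grasp_force: 0.0
```

jog_arm([
  [0, 0, 0, 0, 0],
  [0, 0, 0, 0, 0],
  [0, 0, 0, 0, 0],
  [0, 0, 0, 0, 0],
  [0, 0, 0, 0, 0],
  [0, 0, 0, 0, 0],
  [0, 0, 0, 0, 0],
  [0, 0, 0, 0, 0],
])

```text
time_s: 4.82
eef_pos: [0.538, -0.2007, 0.2492]
tool_rot: [-0.091, 3.14, -0.001]
ft_force: [-0.7, -0.3, 4.5]
gripper_width: 0.0108
grasp_force: 58.9
```

```bash
python3 st.py
```

```text
4.825 [ 0.538  -0.2007  0.2492] phi -176.67 F [-0.7 -0.3  4.5] T [-0.02  0.24 -0.02] w 0.010794213076858936 58.92013907432556 j [-0.42  0.05  1.55 -0.    1.54 -2.05] tilt [ 0.001 -0.    -1.   ]
```

jog_arm([
  [0, 0, 0, 0, 0.1],
  [0, 0, 0, 0, 0.18],
  [0, 0, 0, 0, 0.18],
  [0, 0, 0, 0, 0.18],
  [0, 0, 0, 0, 0.18],
  [0, 0, 0, 0, 0.18],
  [0, 0, 0, 0, 0.15],
  [0, 0, 0, 0, 0],
])

```text
time_s: 5.82
eef_pos: [0.538, -0.2005, 0.2491]
tool_rot: [1.629, 2.686, 0.001]
ft_force: [-1.1, 1.2, 5.7]
gripper_width: 0.0107
grasp_force: 59.1
```

```bash
python3 st.py
```

```text
5.825 [ 0.538  -0.2005  0.2491] phi 117.53 F [-1.1  1.2  5.7] T [0.18 0.07 0.  ] w 0.010710283260093297 59.116830825805664 j [-0.42  0.05  1.55  0.    1.54 -0.9 ] tilt [ 0.001  0.    -1.   ]
```

jog_arm([
  [0, 0, 0, 0, 0.06],
  [0, 0, 0, 0, 0.04],
  [0, 0, 0, 0, 0],
])

```text
time_s: 6.2
eef_pos: [0.5381, -0.2005, 0.2491]
tool_rot: [1.758, 2.603, 0.001]
ft_force: [-0.3, 1.4, 6.2]
gripper_width: 0.0111
grasp_force: 59.1
```

```bash
python3 st.py
```

```text
6.2 [ 0.5381 -0.2005  0.2491] phi 111.91 F [-0.3  1.4  6.2] T [ 0.11  0.08 -0.03] w 0.011102573961590596 59.12971794605255 j [-0.42  0.05  1.55  0.    1.54 -0.8 ] tilt [ 0.001  0.    -1.   ]
```

jog_arm([
  [0, 0, 0, 0, 0.03],
  [0, 0, 0, 0, 0.03],
  [0, 0, 0, 0, 0],
])

```text
time_s: 6.58
eef_pos: [0.5381, -0.2005, 0.2491]
tool_rot: [1.835, 2.549, 0.001]
ft_force: [-1.1, 1.0, 5.1]
gripper_width: 0.0107
grasp_force: 59.1
```

```bash
python3 st.py
```

```text
6.575 [ 0.5381 -0.2005  0.2491] phi 108.49 F [-1.1  1.   5.1] T [0.18 0.09 0.07] w 0.010716923339907779 59.1248881816864 j [-0.42  0.05  1.55  0.    1.54 -0.74] tilt [ 0.001  0.    -1.   ]
```

jog_arm([
  [0, 0, 0, 0, 0.04],
  [0, 0, 0, 0, 0.03],
  [0, 0, 0, 0, 0],
])

```text
time_s: 6.95
eef_pos: [0.5381, -0.2005, 0.2491]
tool_rot: [1.922, 2.484, 0.001]
ft_force: [0.2, 0.4, 6.2]
gripper_width: 0.0106
grasp_force: 65.6
```

```bash
python3 st.py; python3 - <<'E'
from h import *; import cv2
t=imaging.camera("top"); s=imaging.camera("scene")
cv2.imwrite("pics/h2.png",np.hstack([cv2.resize(a,(400,400)) for a in (t[130:290,280:440],s[100:220,80:200])]))
E
```

```text
6.95 [ 0.5381 -0.2005  0.2491] phi 104.53 F [0.2 0.4 6.2] T [0.1  0.09 0.57] w 0.010576153136725058 65.56142907240428 j [-0.42  0.05  1.55  0.    1.54 -0.67] tilt [ 0.001 -0.    -1.   ]
```

View pics/h2.png

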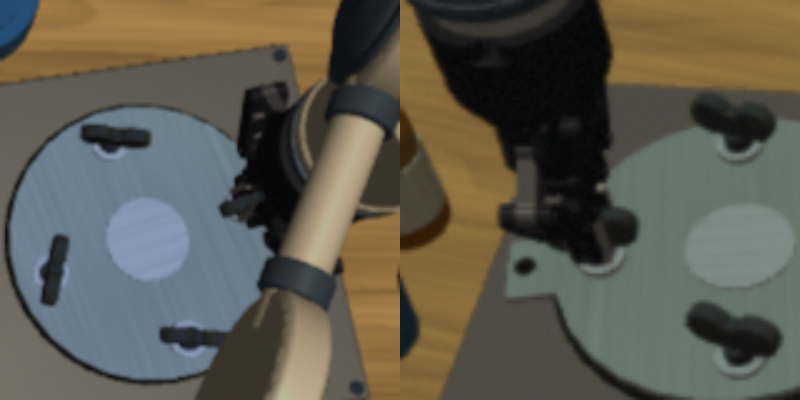

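The first wing's inner end at (240,205) points to the cover's centre, and the torque has jumped to 0.57 N m. One more nudge to confirm the stop, then release and rise.

jog_arm([
  [0, 0, 0, 0, 0.03],
  [0, 0, 0, 0, 0],
])

```text
time_s: 7.3
eef_pos: [0.5381, -0.2005, 0.2492]
tool_rot: [1.958, 2.456, 0.0]
ft_force: [-0.4, -0.1, 5.0]
gripper_width: 0.0109
grasp_force: 77.1
```

```bash
python3 st.py
```

```text
7.3 [ 0.5381 -0.2005  0.2492] phi 102.87 F [-0.4 -0.1  5. ] T [0.02 0.11 1.03] w 0.010862725465781821 77.05658328719437 j [-0.42  0.05  1.55  0.    1.54 -0.64] tilt [ 0.001 -0.    -1.   ]
```

jog_arm([
  [1, 0, 0, 0, 0],
  [1, 0, 0, 0, 0],
  [1, 0, 0, 0, 0],
  [1, 0, 0, 0, 0],
  [1, 0, 0, 0, 0],
  [1, 0, 0, -0.02, 0],
  [1, 0, 0, -0.03, 0],
  [1, 0, 0, -0.03, 0],
])

```text
time_s: 8.3
eef_pos: [0.5378, -0.2006, 0.3313]
tool_rot: [1.964, 2.45, 0.001]
ft_force: [-0.1, -1.1, -0.1]
gripper_width: 0.0858
grasp_force: 0.0
```

```bash
python3 st.py 0.4842 -0.0605 0.30
```

```text
8.3 [ 0.5378 -0.2006  0.3313] phi 102.55 F [-0.1 -1.1 -0.1] T [-0.02 -0.02  0.01] w 0.0858055427382887 0.0 j [-0.42  0.02  1.44  0.    1.69 -0.64] tilt [ 0.001 -0.001 -1.   ]
shift tool [ 0.1484 -0.0219  0.0311]
```

jog_arm([
  [1, 0.037, -0.0055, 0, 0],
  [1, 0.037, -0.0055, 0, 0],
  [1, 0.037, -0.0055, 0, 0],
  [1, 0.037, -0.0055, 0, 0],
  [1, 0, 0, 0.004, -0.164],
  [1, 0, 0, 0.004, -0.164],
  [1, 0, 0, 0.004, -0.164],
  [1, 0, 0, 0.004, -0.164],
])

```text
time_s: 9.3
eef_pos: [0.4843, -0.0609, 0.3145]
tool_rot: [1.062, 2.954, 0.001]
ft_force: [0.1, 0.0, 1.2]
gripper_width: 0.0854
grasp_force: 0.0
```

jog_arm([
  [1, 0, 0, 0.005, -0.164],
  [1, 0, 0, 0.005, -0.164],
  [1, 0, 0, 0.005, -0.164],
  [1, 0, 0, 0, 0],
])

```text
time_s: 9.8
eef_pos: [0.4843, -0.061, 0.2988]
tool_rot: [0.322, 3.124, -0.0]
ft_force: [-0.4, 0.6, 0.7]
gripper_width: 0.0856
grasp_force: 0.0
```

```bash
python3 st.py 0.4842 -0.0605 0.248
python3 - <<'E'
from h import *; import cv2
t=imaging.camera("top"); s=imaging.camera("scene")
cv2.imwrite("pics/h3.png",np.hstack([cv2.resize(a,(400,400)) for a in (t[150:310,260:420],s[80:240,100:260])]))
E
```

```text
9.8 [ 0.4843 -0.061   0.2988] phi 168.24 F [-0.4  0.6  0.7] T [ 0.02  0.03 -0.02] w 0.08557593043023988 0.0 j [-0.19 -0.21  1.71  0.    1.64 -1.56] tilt [ 0.001 -0.    -1.   ]
shift tool [0.0002 0.0004 0.0508]
```

View pics/h3.png

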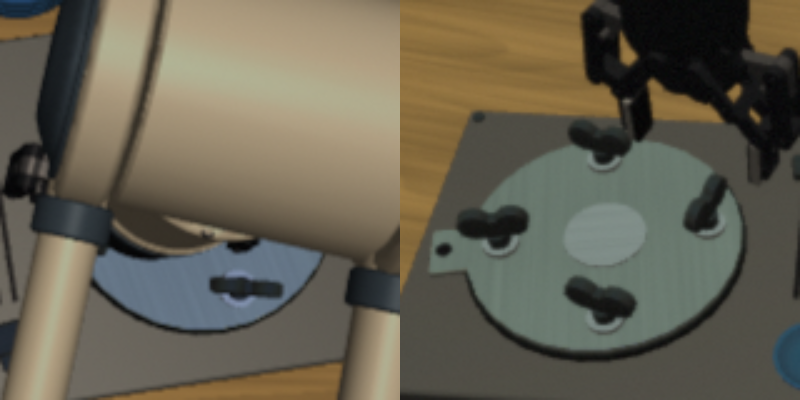

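The first wing (493,220) now lies radially and the fingers straddle the across wing (705,205). Next: descend, close and turn.

jog_arm([
  [1, 0, 0, 0.017, 0],
  [1, 0, 0, 0.017, 0],
  [1, 0, 0, 0.01, 0],
  [1, 0, 0, 0.007, 0],
  [1, 0, 0, 0, 0],
])

```text
time_s: 10.52
eef_pos: [0.4841, -0.0609, 0.2459]
tool_rot: [-0.32, -3.124, -0.0]
ft_force: [-0.4, 0.1, -0.1]
gripper_width: 0.0858
grasp_force: 0.0
```

jog_arm([
  [0, 0, 0, 0, 0],
  [0, 0, 0, 0, 0],
  [0, 0, 0, 0, 0],
  [0, 0, 0, 0, 0],
  [0, 0, 0, 0, 0],
  [0, 0, 0, 0, 0],
  [0, 0, 0, 0, 0],
  [0, 0, 0, 0, 0],
])

```text
time_s: 11.52
eef_pos: [0.4844, -0.0608, 0.2471]
tool_rot: [0.319, 3.125, 0.001]
ft_force: [-0.7, 2.7, 4.9]
gripper_width: 0.0118
grasp_force: 58.9
```

jog_arm([
  [0, 0, 0, 0, 0.1],
  [0, 0, 0, 0, 0.18],
  [0, 0, 0, 0, 0.18],
  [0, 0, 0, 0, 0.18],
  [0, 0, 0, 0, 0.18],
  [0, 0, 0, 0, 0.1],
  [0, 0, 0, 0, 0.06],
  [0, 0, 0, 0, 0],
])

```text
time_s: 12.52
eef_pos: [0.4844, -0.0608, 0.2471]
tool_rot: [1.753, 2.607, 0.001]
ft_force: [-0.5, 2.9, 5.0]
gripper_width: 0.0111
grasp_force: 59.0
```

```bash
python3 st.py
```

```text
12.525 [ 0.4844 -0.0608  0.2471] phi 112.15 F [-0.5  2.9  5. ] T [0.48 0.16 0.09] w 0.011125459418361267 59.03410613536835 j [-0.19 -0.19  1.78  0.    1.55 -0.58] tilt [ 0.001  0.    -1.   ]
```

Going by the first screw, the stop is near 107; I continue to about 103 and check the torque.

jog_arm([
  [0, 0, 0, 0, 0.04],
  [0, 0, 0, 0, 0.04],
  [0, 0, 0, 0, 0.04],
  [0, 0, 0, 0, 0.02],
  [0, 0, 0, 0, 0],
])

```text
time_s: 13.15
eef_pos: [0.4844, -0.0607, 0.2471]
tool_rot: [1.93, 2.479, 0.001]
ft_force: [-1.7, 1.7, 5.9]
gripper_width: 0.0116
grasp_force: 59.4
```

```bash
python3 st.py
```

```text
13.15 [ 0.4844 -0.0607  0.2471] phi 104.2 F [-1.7  1.7  5.9] T [0.4  0.16 0.42] w 0.011558806634843294 59.38521142911213 j [-0.19 -0.19  1.78  0.    1.55 -0.44] tilt [ 0.001  0.    -1.   ]
```

jog_arm([
  [0, 0, 0, 0, 0.03],
  [0, 0, 0, 0, 0.02],
  [0, 0, 0, 0, 0],
])

```text
time_s: 13.52
eef_pos: [0.4844, -0.0607, 0.2472]
tool_rot: [1.989, 2.431, 0.001]
ft_force: [-1.1, 2.7, 5.2]
gripper_width: 0.0115
grasp_force: 72.7
```

```bash
python3 st.py
```

```text
13.525 [ 0.4844 -0.0607  0.2472] phi 101.42 F [-1.1  2.7  5.2] T [0.37 0.21 1.15] w 0.011523647450133321 72.68537325784564 j [-0.19 -0.19  1.78  0.    1.55 -0.39] tilt [ 0.001 -0.    -1.   ]
```

jog_arm([
  [1, 0, 0, 0, 0],
  [1, 0, 0, 0, 0],
  [1, 0, 0, 0, 0],
  [1, 0, 0, 0, 0],
  [1, 0, 0, 0, 0],
  [1, 0, 0, -0.02, 0],
  [1, 0, 0, -0.03, 0],
  [1, 0, 0, -0.04, 0],
])

```text
time_s: 14.52
eef_pos: [0.484, -0.0609, 0.3384]
tool_rot: [-1.992, -2.429, 0.0]
ft_force: [0.4, 0.2, 0.3]
gripper_width: 0.0857
grasp_force: 0.0
```

jog_arm([
  [1, 0.04, 0, -0.03, 0],
  [1, 0.05, 0, 0, 0],
  [1, 0.05, 0, 0, 0],
  [1, 0.05, 0, 0, 0],
  [1, 0.05, 0, 0, 0],
  [1, 0, 0, 0, 0],
  [1, 0, 0, 0, 0],
])

```text
time_s: 15.4
eef_pos: [0.4373, 0.1742, 0.3678]
tool_rot: [1.991, 2.429, 0.001]
ft_force: [0.7, -0.6, -0.0]
gripper_width: 0.0853
grasp_force: 0.0
```

```bash
python3 st.py
python3 - <<'E'
from h import *; import cv2
t=imaging.camera("top"); s=imaging.camera("scene")
cv2.imwrite("pics/h4.png",np.hstack([cv2.resize(a,(400,400),interpolation=cv2.INTER_CUBIC) for a in (t[150:300,265:415],s[110:240,105:235+0])]))
E
```

```text
15.4 [0.4373 0.1742 0.3678] phi 101.32 F [ 0.7 -0.6 -0. ] T [-0.01  0.01 -0.  ] w 0.08529483466358878 0.0 j [ 0.31 -0.26  1.63 -0.    1.77  0.11] tilt [ 0.001 -0.    -1.   ]
```

View pics/h4.png

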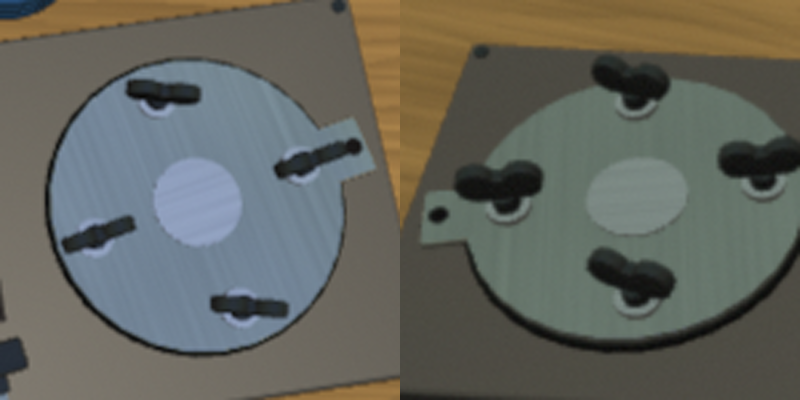

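Both wings are radial: the tab wing runs (278,172)–(350,145) and the across wing (65,245)–(133,222). The side wings have not moved and the gripper is clear of everything, so I hand in.

```bash
python3 -c "
from bench import close_job
print(close_job())"
```

```text
the job is handed in; nothing more can be done
None
```

I turned the wing screw beside the tab clockwise to its hard stop, then the one straight across, and left the two side screws slack; the job is handed in at about 15.5 s, with the gripper clear of everything.

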